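Seat a prosthesis tube in the V-stand and clamp it

TASK

Take the aluminium leg tube off the wooden rack and lower it into the two blue V-notches of the bench stand, centred end to end, feeling for the bottom and pressing it down gently for a moment so that it beds in both notches before you let go. Then swing the red clamp arm over it by its black bar until the sprung rubber pad is pushed in about half of its travel, so that it holds the tube without crushing it, and let go of the bar. Leave the jar, the steel adapter and the rasp where they are.

Things in the scene. Friction and masses are not known exactly. Their poses are not given: they have to be found in the camera images.
- tube: Aluminium tube with black end bands, 30 mm outside diameter, 180 mm long, about 250 g, lying level in the rack's notches. Origin at its centre; x axis along the tube (it may roll about it). Start: axis 45 mm above the bench; to be gripped crosswise in its middle, where the space below is clear down to 10 mm above the bench.
- rack: Fixed plywood board 150 x 75 x 10 mm with two V-notched wooden strips (12 mm thick, at x = -58 and +58 mm) that carry the tube along the rack's x axis. Origin at the centre of its underside, on the bench.
- stand: Fixed stand: dark base plate 140 x 210 x 12 mm, blue head on a steel stem, two hinge cheeks at y = -85 mm up to 148 mm high. Origin on the bench under the middle of the V line; x runs along the V line, z up. The head carries two 90-degree V-notched plates (12 mm thick, at x = -50 and +50 mm; notches 52 mm wide, 26 mm deep, bottoms at y = 0). More than 30 N downwards is too much.
- v_line (a point): Point 100 mm above the stand's origin, fixed to the base. The head is locked and does not give, but its height is not reported: the axis of a seated 30 mm tube lies anywhere from 18 mm below to 18 mm above this point; find it by feel. Between the plates there is room for fingers down to 45 mm below the seated axis. Same axes as the stand.
- clamp: Red clamp arm, 20 x 12 x 170 mm, hinged about the stand's x axis. Origin on the hinge; y along the arm to its tip. Level over the tube its axes equal the stand's; the opening angle is the turn about +x from there (start 1.85 to 2.3 rad, leaning outwards; range -0.4 to 2.45; ends within 0.3 of level). A friction hinge (1.6 N m, 10 N at the bar) keeps it where it is left.
- hinge (a point): Middle of the clamp's hinge pin, at stand coordinates (0, -85, 135) mm.
- clamp_pad (a point): On the arm's centre line 85 mm from the hinge, above the pad: a round rubber pad, 28 mm diameter, on a spring plunger along the arm's z. Its face is 30 mm below this point (arm level), less what it is pushed in: travel 20 mm, 0.8 N per mm, then a hard stop. Its steel stem rises from the arm's top as it is pushed in, from 16 to 36 mm above this point. Right: about 10 mm pushed in (8 N).
- clamp_bar (a point): Grip point on the clamp's black round handle bar, 12 mm diameter, sticking out 60 mm from the arm's tip along the stand's -x; at clamp coordinates (-38, 165, 0) mm. The bar stays parallel to the stand's x axis: pinch it from above (fingers closing along the stand's y) and carry it round the hinge, letting it turn within the fingers.
- jar: White closed jar, yellow lid, 64 mm diameter, 85 mm tall; bystander. Origin at the centre of its underside.
- adapter: Turned steel adapter, 48 mm diameter, 48 mm tall; bystander. Origin at the centre of its underside.
- rasp: Rasp lying flat, steel blade and wooden handle, 270 mm long, 24 mm wide, 20 mm high; bystander. Origin underneath, near where blade and handle meet; blade along +x.
Mind the look-alikes: they are no part of the job. Of the things like the tube, leave any that is purple; of the rest the smaller one is meant.

How it is judged:
On the way, in this order (a step that is already met when the one before it is completed fails the run):
1. still in the fingers, the tube is pressed into the stand's V-notches (5 N or more summed over the flanks, about 3.5 N downwards), lined up, for 0.2 s (y of tube in the frame of stand between -0.005 and 0.005 m and x of tube in the frame of stand between -0.02 and 0.02 m and angle between the x axis of tube and the x axis of stand, either way round below 0.07 rad and contact force between tube and stand above 5 N and contact force between the fingers and tube above 1 N), for 0.2 s.
2. the fingers are off the tube and the clamp's pad presses on it with 4 N or more (contact force between clamp and tube above 4 N and contact force between the fingers and tube below 0.1 N), for 0.2 s.
At the end, for the whole second after the job is handed in: The tube lies at rest in both notches of the stand (axis within 2.5 mm of the V line, level and parallel within 2 degrees, its centre within 15 mm of the stand's middle), and the released clamp arm holds it down with 4 to 13 N (pad pushed in about 5 to 16 mm of its 20) (y of tube in the frame of stand between -0.0025 and 0.0025 m and x of tube in the frame of stand between -0.015 and 0.015 m and angle between the x axis of tube and the x axis of stand, either way round below 0.04 rad and angle between tube's own x axis and vertical between 1.535 and 1.607 rad and z of tube in the frame of stand between 0.078 and 0.122 m and contact force between clamp and tube between 4 and 13 N and contact force between tube and stand above 4 N and linear speed of each of tube, clamp below 0.01 m/s); the robot touches nothing.
It fails at once if the tube is pressed into the stand with more than 45 N, summed over the notch flanks (about 32 N downwards) (contact force between tube and stand above 45 N).
It fails at once if the clamp crushes the tube with more than 22 N (contact force between clamp and tube above 22 N).
It fails at once if the jar, the adapter or the rasp is shoved more than 30 mm (distance of any of jar, adapter, rasp from where it was at the start of the episode above 0.03 m).
It also fails if it takes over 61 s, if anything falls off the work surface, if the arm or the gripper's body presses on something with over 40 N, if the wrist force passes 120 N, or if a joint passes its speed limit or range.

ROBOT

A 6-joint arm with a two-finger parallel gripper is mounted at the origin on the work surface. World frame = base frame: x ahead of the robot, y to its left, z up, the work surface at z = 0. Lengths are in m, angles in rad, forces in N, time in s.
With the tool pointing down it reaches from about 0.35 to 0.775 m from the base axis. Payload 7.3 kg.
Tool frame: the origin (TCP) lies at the centre of the arm's flange, where the gripper is bolted on; the fingertips stand 178 mm ahead of it and the grasp point (between the pads) lies 159 mm ahead of it (tip_extent is the distance from the TCP to the fingertips, in m); z points along the fingers, y is the line along which they close (so a half turn about z gives the same grasp; the last joint's range is limited). The gripper opens to 92 mm and grips with 3 to 60 N. Pads are 19 mm wide; open, the fingers measure 130 mm over their backs; the gripper's body (75 mm by 190 mm) begins 47 mm behind the grasp point.
Start: joints at [1.177, 0.342, 1.524, -0, 1.275, -0.146], TCP at [0.129, 0.509, 0.405] pointing down, gripper open.
Joint ranges: [-2.53, 2.53], [-0.77, 2.02], [0.04, 2.7], [-1, 4.14], [0.28, 2.66], [-3.11, 3.11]. Speed limits (rad/s): [2.57, 2.57, 3.14, 3.14, 3.14, 3.14].

INTERFACE

Orientations are given as [roll, pitch, yaw] about the fixed x, y, z axes, in that order (R = Rz(yaw) Ry(pitch) Rx(roll)).
In Python, from cell import * gives the robot as it stands.
- The arm moves only by the tool arm_command, never from a script. Its arguments are lists of equal length, an entry for each row: "xyz": the shift along the world's x, y, z in mm, a list of three; "spin": the turn about the world's z in degrees. In form: {"xyz": [[tx, ty, tz], ...], "spin": [spin, ...]}. A call has 1 to 20 rows; each row shifts and turns the commanded pose from where the row before left it; what a row does not reach is not made up. A row lasts 1/10 s, in which the tool goes at most 50 mm and 8.59 degrees, less where a joint would pass 70% of its speed; a pose out of reach is approached as far as the arm can. A call with a gripper value outside its range is refused whole. "jaw" is the opening, from -1 (shut) to 1 (fully open), set as the call begins (left out, the last holds). The fingers move at their own pace and stop on an object; "squeeze" is the grip in N (left out, the last holds). Time passes only in rows, so rows that do not move let the fingers close. It gives the time, the measured TCP pose, the force, the opening and the grip force at its end, in the units of the state.
- observe(): the state, without advancing time (a new reading comes with each control period).
- read_camera(name): name is "scene" or "side" or "wrist"; returns a dict with "img" (384x512x3 uint8, red, green, blue), "depth" (384x512 float32, m along the optical axis (not along the pixel's ray), 0 where there is no reading), "fx", "fy", "cx", "cy" (pixels), "world_from_camera" (4x4, takes a point from camera to world coordinates). Camera axes: x right, y up, looking along -z (the intrinsics and any distortion apply to the point x, -y, -z); pixel columns grow to the right and rows downward; lengths in m; the calibration is good to about 2 mm. A picture is of the moment at which its call begins.
- hand_in(): hands the job in; it is judged then, once.
The state is a dict: "time": time; "qpos": joint angles; "qvel": joint speeds; "joint_efforts": joint torques, N m; "tool_pos": TCP position; "tool_rot": TCP orientation; "contact_force": force on the tool from outside, world axes, zero at the start; "torque": the same for the moment, N m; "opening": finger opening in m; "grip_force": force on a finger pad.
Only numpy, scipy, OpenCV 4.12 (cv2) and the standard library are available. Lean on these libraries where they do the work, as an engineer would, in place of code of your own. Each camera call takes 0.05 s, during which the arm holds its last target. There are 200 camera calls.

## Working session

There is one attempt and no reset: what is moved stays moved. The work goes in short steps, Python scripts to look and compute and a tool call to move; the robot and the scene stay as the last step left them, time stands still between calls to the robot, and variables do not carry over. Pictures are saved under pics/ and viewed, at most 10 in all, crops included, and the job is handed in when it is done.

Besides the shell and the picture viewer there is one more tool, called after "Emit:" as a command line: name --pt "numbers of a row" for each row, then --argument value for the rest. arm_command: Moves the arm, as the interface text tells. Its arguments: {"type":"object","properties":{"xyz":{"type":"array","items":{"type":"array","items":{"type":"number"}}},"spin":{"type":"array","items":{"type":"number"}},"jaw":{"type":"number"},"squeeze":{"type":"number"}},"required":["xyz","spin"]}

```bash
mkdir -p pics; ls
cat > h.py <<'E'
from cell import *
import numpy as np, cv2
def grab(n):
    c=read_camera(n); return c
def save(c,f): cv2.imwrite('pics/'+f,c['img'][:,:,::-1])
def cloud(c):
    h,w=c['depth'].shape; u,v=np.meshgrid(np.arange(w),np.arange(h)); d=c['depth']
    P=np.stack([(u-c['cx'])/c['fx']*d,-(v-c['cy'])/c['fy']*d,-d],-1)
    T=c['world_from_camera']; return P@T[:3,:3].T+T[:3,3]
def ray(c,u,v):
    T=c['world_from_camera']; return T[:3,3],T[:3,:3]@np.array([(u-c['cx'])/c['fx'],-(v-c['cy'])/c['fy'],-1])
def onplane(c,u,v,z):
    o,d=ray(c,u,v); return o+d*(z-o[2])/d[2]
E
python3 - <<'E'
from h import *
import pickle
for n in ['scene','side','wrist']:
    c=grab(n); save(c,n+'0.png'); pickle.dump(c,open(n+'0.pkl','wb')); print(n,c['fx'],c['world_from_camera'].round(3).tolist(),[k for k in c])
print(observe())
a=[cv2.imread(f'pics/{n}0.png') for n in ['scene','side']]
E
```

```text
pics
scene 402.89564163882017 [[-0.608, -0.617, 0.499, 1.1], [0.794, -0.476, 0.378, 0.414], [0.004, 0.627, 0.779, 0.994], [0.0, 0.0, 0.0, 1.0]] ['img', 'depth', 'fx', 'fy', 'cx', 'cy', 'world_from_camera']
side 413.6338364186596 [[0.784, 0.456, -0.422, 0.061], [-0.621, 0.575, -0.533, -0.593], [-0.001, 0.68, 0.734, 0.952], [0.0, 0.0, 0.0, 1.0]] ['img', 'depth', 'fx', 'fy', 'cx', 'cy', 'world_from_camera']
wrist 302.0125990068663 [[0.245, -0.929, -0.276, 0.054], [0.97, 0.235, 0.07, 0.529], [-0.0, -0.285, 0.959, 0.384], [0.0, 0.0, 0.0, 1.0]] ['img', 'depth', 'fx', 'fy', 'cx', 'cy', 'world_from_camera']
{'time': 0.15, 'qpos': array([ 1.17695327e+00,  3.42556110e-01,  1.52475033e+00, -1.54800368e-05,
        1.27539633e+00, -1.45993483e-01]), 'qvel': array([-6.63234370e-05, -2.66982345e-03, -2.29497994e-03,  1.25644348e-03,
        5.02310315e-04, -1.62429576e-03]), 'joint_efforts': array([ 1.34698821e-03, -4.31470871e+01, -2.44358253e+01,  7.19043729e-02,
        5.35520772e-02, -7.82116285e-05]), 'tool_pos': array([0.12873621, 0.50888152, 0.40422441]), 'tool_rot': array([-3.14049219e+00, -1.46847512e-04,  2.89374751e+00]), 'contact_force': array([-0.05441536,  0.6114327 ,  0.09473279]), 'torque': array([ 0.03262315,  0.02965968, -0.03673125]), 'grip_force': 0.0, 'opening': 0.0919951371677402}
```

View pics/scene0.png

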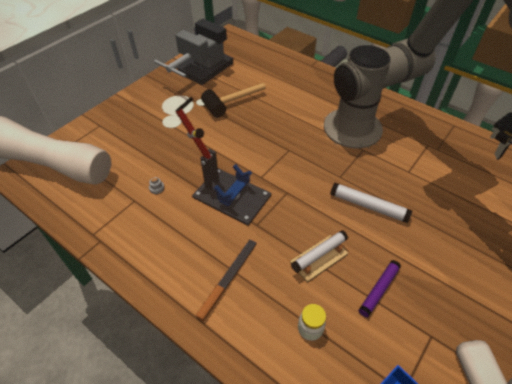

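View pics/side0.png

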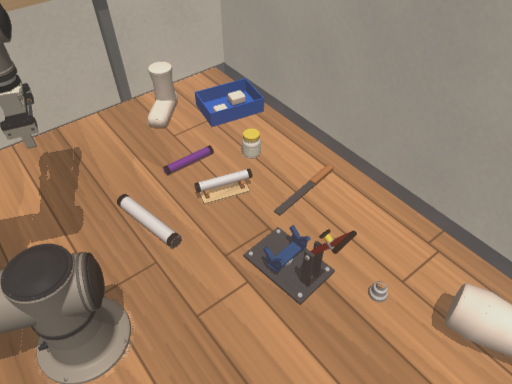

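The scene view shows the rack tube at about (320,252), the larger loose tube at (370,202), the purple one at (380,288), the stand at (232,190) with its red arm leaning out to (183,105), the adapter at (155,186), the rasp at (230,280) and the jar at (312,322). The side view shows the rack tube at (224,181), the stand at (288,262) and the arm tip with its bar at about (345,240).

```bash
cat > m.py <<'E'
from h import *
import pickle
C={n:pickle.load(open(n+'0.pkl','rb')) for n in ['scene','side']}
box={'scene':dict(tube=(285,225,360,285),stand=(185,140,280,225),clamp=(165,85,225,175)),
     'side':dict(tube=(185,160,260,205),stand=(240,220,340,300),clamp=(300,222,365,290))}
for n,c in C.items():
    P=cloud(c); hsv=cv2.cvtColor(c['img'],cv2.COLOR_RGB2HSV)
    def sel(k): 
        m=np.zeros(P.shape[:2],bool); a=box[n][k]; m[a[1]:a[3],a[0]:a[2]]=1; return m&(c['depth']>0)
    m=sel('tube')&(P[...,2]>0.043)&(P[...,2]<.075)
    q=P[m]; r=cv2.minAreaRect((q[:,:2]*1000).astype(np.float32)); print(n,'tube n',m.sum(),'zmax',np.percentile(q[:,2],[50,90,97]).round(4),r)
    H,S,V=[hsv[...,i].astype(int) for i in range(3)]
    m=sel('stand')&(abs(P[...,2]-.012)<.008)&(V<90)
    q=P[m]; print(' base',m.sum(),np.median(q[:,2]).round(4),cv2.minAreaRect((q[:,:2]*1000).astype(np.float32)))
    m=sel('stand')&(H>100)&(H<130)&(S>100)&(P[...,2]>.04)
    q=P[m]; print(' blue',m.sum(),q.min(0).round(3),q.max(0).round(3),cv2.minAreaRect((q[:,:2]*1000).astype(np.float32)))
    m=sel('clamp')&((H<8)|(H>172))&(S>150)&(P[...,2]>.1)
    q=P[m]; print(' red',m.sum(),q.min(0).round(3),q.max(0).round(3)); 
    i=np.argsort(q[:,2]); print('  low',q[i[:15]].mean(0).round(4),'high',q[i[-15:]].mean(0).round(4))
    m=sel('clamp')&(V<60)&(P[...,2]>.17); q=P[m]; print(' dark high',m.sum(),q.min(0).round(3) if m.sum() else '',q.max(0).round(3) if m.sum() else '', q.mean(0).round(4))
    a=(160,80,290,230) if n=='scene' else (235,215,365,305)
    im=c['img'][a[1]:a[3],a[0]:a[2],::-1]; im=cv2.resize(im,None,fx=3,fy=3,interpolation=cv2.INTER_CUBIC); cv2.imwrite(f'pics/z_{n}.png',im); C[n]['z']=im
h=max(C[n]['z'].shape[0] for n in C); o=[cv2.copyMakeBorder(C[n]['z'],0,h-C[n]['z'].shape[0],0,0,0) for n in C]
cv2.imwrite('pics/zoom0.png',np.hstack(o))
E
python3 m.py
```

```text
scene tube n 692 zmax [0.0578 0.0616 0.0626] ((545.06982421875, 196.916748046875), (29.918785095214844, 180.86192321777344), 73.06866455078125)
 base 1723 0.0126 ((518.0374145507812, -140.85049438476562), (143.36851501464844, 209.31365966796875), 5.918323516845703)
 blue 143 [ 0.466 -0.164  0.04 ] [ 0.576 -0.095  0.094] ((518.5806274414062, -129.4480438232422), (111.86611938476562, 58.314353942871094), 6.144704818725586)
 red 272 [ 0.52  -0.298  0.141] [ 0.546 -0.212  0.282]
  low [ 0.5301 -0.2176  0.1447] high [ 0.5402 -0.2948  0.2785]
 dark high 90 [ 0.481 -0.307  0.199] [ 0.542 -0.229  0.285] [ 0.5221 -0.2641  0.2494]
side tube n 499 zmax [0.0556 0.06   0.0614] ((544.4678955078125, 192.617431640625), (31.672012329101562, 181.6865692138672), 72.75662231445312)
 base 798 0.0112 ((517.703857421875, -146.30398559570312), (138.91624450683594, 205.574462890625), 6.274724006652832)
 blue 101 [ 0.46  -0.172  0.04 ] [ 0.572 -0.103  0.091] ((516.6128540039062, -137.5360870361328), (108.24700927734375, 58.75868225097656), 5.990501403808594)
 red 152 [ 0.517 -0.293  0.143] [ 0.541 -0.217  0.273]
  low [ 0.5203 -0.2243  0.1498] high [ 0.5313 -0.2885  0.2645]
 dark high 0   [nan nan nan]m.py:20: RuntimeWarning: Mean of empty slice.
  m=sel('clamp')&(V<60)&(P[...,2]>.17); q=P[m]; print(' dark high',m.sum(),q.min(0).round(3) if m.sum() else '',q.max(0).round(3) if m.sum() else '', q.mean(0).round(4))
  ret = um.true_divide(
```

View pics/zoom0.png

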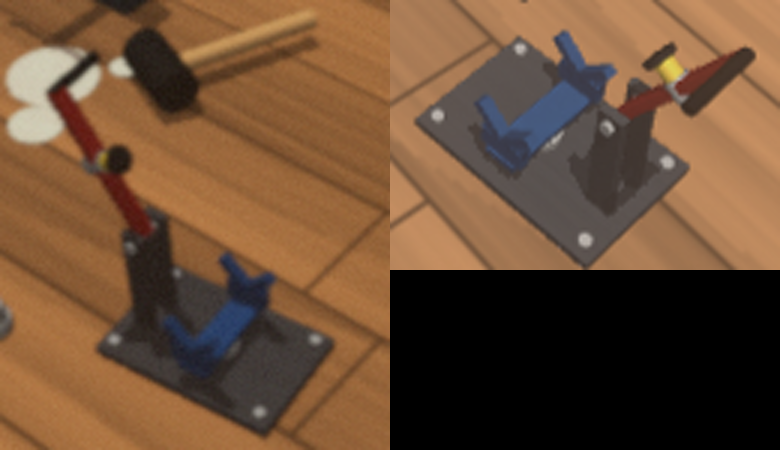

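The zoom shows the blue head with its two V plates (left crop about (175,345) and (250,275)). The arm leans outwards, with the black bar at its tip at about (75,75) in the left crop. Next I'll move over the rack and measure with the wrist camera.

Emit:
arm_command --pt "26 -20 0" --pt "26 -20 0" --pt "26 -20 0" --pt "26 -20 0" --pt "26 -20 0" --pt "26 -20 0" --pt "26 -20 0" --pt "26 -20 0" --pt "26 -20 0" --pt "26 -20 0" --pt "26 -20 0" --pt "26 -20 0" --pt "26 -20 0" --pt "26 -20 0" --pt "26 -20 0" --pt "26 -20 0" --pt "0 0 0" --pt "0 0 0" --spin '[-0.2,-0.2,-0.2,-0.2,-0.2,-0.2,-0.2,-0.2,-0.2,-0.2,-0.2,-0.2,-0.2,-0.2,0,0,0,0]'

```text
time: 1.95
tool_pos: [0.5449, 0.1886, 0.4041]
tool_rot: [-3.141, -0.001, 2.844]
contact_force: [-0.5, -0.4, 0.3]
opening: 0.092
grip_force: 0.0
```

```bash
cat > w1.py <<'E'
from h import *
c=grab('wrist'); save(c,'w1.png'); s=observe(); print(s['tool_pos'],s['tool_rot'],s['contact_force'])
P=cloud(c); hsv=cv2.cvtColor(c['img'],cv2.COLOR_RGB2HSV)
m=(c['depth']>0)&(abs(P[...,2]-.057)<.014)&(np.hypot(P[...,0]-.545,P[...,1]-.195)<.12)
m=cv2.morphologyEx(m.astype(np.uint8),cv2.MORPH_OPEN,np.ones((3,3)))>0
q=P[m]; print(m.sum(),np.percentile(q[:,2],[50,90,97,99]),cv2.minAreaRect((q[:,:2]*1000).astype(np.float32)))
v,u=np.nonzero(m); print(u.min(),u.max(),v.min(),v.max())
E
python3 w1.py
```

```text
[0.54439741 0.18913115 0.4042854 ] [-3.14142203e+00 -1.30464585e-03  2.84468102e+00] [-0.70208427 -0.25423258  0.20715394]
4180 [0.05811644 0.06022144 0.0607784  0.06123137] ((544.6546020507812, 196.05490112304688), (30.147315979003906, 181.14161682128906), 73.21406555175781)
248 276 87 248
```

View pics/w1.png

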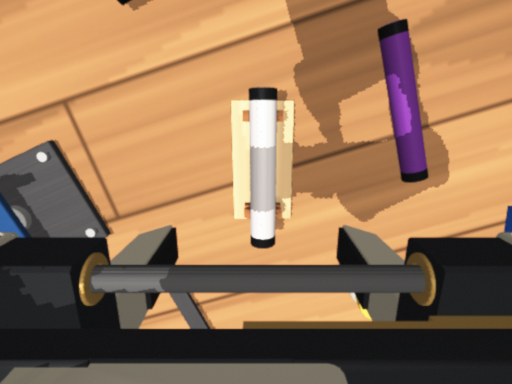

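The wrist view shows the rack tube upright at columns 248-276, rows 87-248. Its centre is at (544.7, 196) mm, its top at 60.5 mm and the closing direction is right.

Emit:
arm_command --pt "0 7 -20" --pt "0 0 -30" --pt "0 0 -30" --pt "0 0 -30" --pt "0 0 -30" --pt "0 0 -30" --pt "0 0 -20" --pt "0 0 -10" --pt "0 0 0" --pt "0 0 0" --spin '[0.2,0,0,0,0,0,0,0,0,0]'

```text
time: 3.0
tool_pos: [0.5448, 0.1965, 0.2057]
tool_rot: [3.141, 0.001, 2.849]
contact_force: [-0.0, 0.2, 0.3]
opening: 0.0919
grip_force: 0.0
```

Emit:
arm_command --pt "0 0 0" --pt "0 0 0" --pt "0 0 0" --pt "0 0 0" --pt "0 0 0" --pt "0 0 0" --pt "0 0 0" --pt "0 0 0" --spin '[0,0,0,0,0,0,0,0]' --jaw -1 --squeeze 25

```text
time: 3.8
tool_pos: [0.5447, 0.196, 0.2047]
tool_rot: [3.142, -0.0, 2.848]
contact_force: [0.6, 0.0, -0.1]
opening: 0.0324
grip_force: 0.0
```

Emit:
arm_command --pt "0 0 0" --pt "0 0 0" --pt "0 0 0" --pt "0 0 0" --pt "0 0 8" --pt "0 0 20" --pt "0 0 30" --pt "0 0 30" --pt "0 0 30" --pt "0 0 30" --pt "0 0 22" --pt "0 -20 10" --pt "0 -25 0" --pt "0 -25 0" --pt "-5 -25 0" --pt "-5 -25 0" --pt "-5 -25 0" --pt "-5 -21 0" --pt "0 0 0" --pt "0 0 0" --spin '[0,0,0,0,0,0,0,0,0,0,0,3,4,4,4,4,3,0.8,0,0]'

```text
time: 5.8
tool_pos: [0.5247, 0.0301, 0.3851]
tool_rot: [3.141, 0.001, -3.038]
contact_force: [-0.2, 0.1, -1.4]
opening: 0.0291
grip_force: 25.0
```

```bash
cat > w2.py <<'E'
from h import *
import pickle
c=grab('wrist'); save(c,'w2.png'); pickle.dump(c,open('w2.pkl','wb')); s=observe(); print(s['tool_pos'],s['tool_rot'],s['contact_force'],s['opening'],s['grip_force'])
P=cloud(c); hsv=cv2.cvtColor(c['img'],cv2.COLOR_RGB2HSV); H,S,V=[hsv[...,i].astype(int) for i in range(3)]
ok=(c['depth']>0)
m=ok&(abs(P[...,2]-.012)<.007)&(V<100)&(S<110)&(np.hypot(P[...,0]-.518,P[...,1]+.143)<.14)
m=cv2.morphologyEx(m.astype(np.uint8),cv2.MORPH_OPEN,np.ones((3,3)))>0
q=P[m]; print('base',m.sum(),np.median(q[:,2]),cv2.minAreaRect((q[:,:2]*1000).astype(np.float32)))
m=ok&(H>100)&(H<130)&(S>100)&(P[...,2]>.04)&(np.hypot(P[...,0]-.518,P[...,1]+.133)<.1)
q=P[m]; print('blue',m.sum(),np.percentile(q[:,2],[1,50,90,97,99.5]).round(4),cv2.minAreaRect((q[:,:2]*1000).astype(np.float32)))
m=ok&((H<8)|(H>172))&(S>130)&(P[...,2]>.1)
q=P[m]
if len(q): 
    i=np.argsort(q[:,2]); print('red',len(q),q[i[:15]].mean(0).round(4),q[i[-15:]].mean(0).round(4))
E
python3 w2.py
```

```text
[0.52482499 0.03051364 0.38497409] [ 3.14080187e+00  6.34965576e-04 -3.03718872e+00] [-0.29301006 -0.82175088 -1.81112425] 0.029194706372439726 24.99870479106903
base 4002 0.01201979521582261 ((525.6490478515625, -154.17234802246094), (121.81551361083984, 155.70016479492188), 5.948615550994873)
blue 2349 [0.041  0.0758 0.0879 0.0895 0.0906] ((517.4036865234375, -131.8142547607422), (111.21907806396484, 65.0130844116211), 6.3512163162231445)
```

View pics/w2.png

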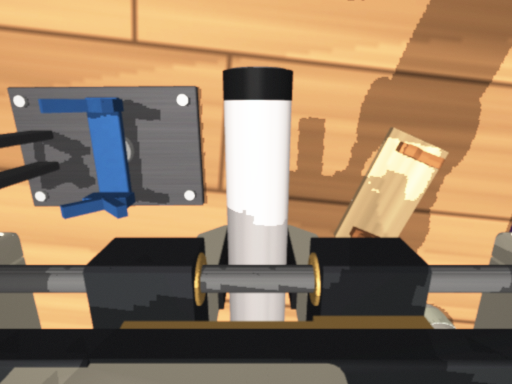

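The wrist view shows the tube gripped at columns 225-292. The blue head lies on the left, with its V plates at rows ~105 and ~205. Next I'll measure the prong tips to get the V line.

```bash
cat > v.py <<'E'
from h import *
import pickle
for n in ['w2','scene0','side0']:
    c=pickle.load(open(n+'.pkl','rb')); P=cloud(c); hsv=cv2.cvtColor(c['img'],cv2.COLOR_RGB2HSV); H,S,V=[hsv[...,i].astype(int) for i in range(3)]
    m=(c['depth']>0)&(H>100)&(H<130)&(S>90)&(P[...,2]>.04)&(np.hypot(P[...,0]-.518,P[...,1]+.133)<.09)
    q=P[m]; t=np.deg2rad(6.1); d=q-[.5175,-.1335,0]
    X=d[:,0]*np.cos(t)+d[:,1]*np.sin(t); Y=-d[:,0]*np.sin(t)+d[:,1]*np.cos(t); Z=q[:,2]
    print(n)
    for s in (-1,1):
        k=(X*s>35)
        print(' plate',s,'n',k.sum(),'X',X[k].min().round(4),X[k].max().round(4))
        for a,b in((-.035,-.015),(-.015,-.006),(-.006,.006),(.006,.015),(.015,.04)):
            j=k&(Y>a)&(Y<b)
            if j.sum(): print('   Y',a,b,j.sum(),'y',Y[j].min().round(4),Y[j].max().round(4),'z',np.percentile(Z[j],[5,50,95]).round(4))
        j=k&(Z>Z[k].max()-.008); print('   top Ymean by side',[(Y[j&(Y*r>0)].mean().round(4),Y[j&(Y*r>0)].min().round(4),Y[j&(Y*r>0)].max().round(4)) for r in(-1,1) if (j&(Y*r>0)).any()])
    k=abs(X)<.035; print(' bridge',np.percentile(Y[k],[1,50,99]).round(4),np.percentile(Z[k],[5,50,95]).round(4))
E
python3 v.py
```

```text
w2Traceback (most recent call last):
  File "v.py", line 11, in <module>
    print(' plate',s,'n',k.sum(),'X',X[k].min().round(4),X[k].max().round(4))
                                     ~~~~~~~~^^
    return umr_minimum(a, axis, None, out, keepdims, initial, where)
ValueError: zero-size array to reduction operation minimum which has no identity
```

```bash
sed -i 's/>35)/>.035)/' v.py; python3 v.py
```

```text
w2
 plate -1 n 1132 X -0.0556 -0.0368
   Y -0.035 -0.015 295 y -0.0312 -0.0151 z [0.0799 0.0853 0.0898]
   Y -0.015 -0.006 215 y -0.015 -0.006 z [0.0708 0.0752 0.0798]
   Y -0.006 0.006 183 y -0.0059 0.0059 z [0.0642 0.0673 0.0707]
   Y 0.006 0.015 65 y 0.006 0.0149 z [0.0691 0.074  0.0776]
   Y 0.015 0.04 374 y 0.015 0.034 z [0.044  0.084  0.0896]
   top Ymean by side [(np.float64(-0.0227), np.float64(-0.0312), np.float64(-0.0162)), (np.float64(0.0283), np.float64(0.0198), np.float64(0.034))]
 plate 1 n 1222 X 0.0369 0.0556
   Y -0.035 -0.015 274 y -0.0304 -0.015 z [0.0492 0.0836 0.0895]
   Y -0.015 -0.006 227 y -0.015 -0.006 z [0.0447 0.0736 0.0796]
   Y -0.006 0.006 207 y -0.006 0.0059 z [0.0428 0.0656 0.0712]
   Y 0.006 0.015 118 y 0.0061 0.0149 z [0.0426 0.0673 0.0767]
   Y 0.015 0.04 396 y 0.015 0.0343 z [0.0436 0.0787 0.0893]
   top Ymean by side [(np.float64(-0.0217), np.float64(-0.0285), np.float64(-0.016)), (np.float64(0.0285), np.float64(0.02), np.float64(0.0343))]
 bridge [-0.0111  0.0045  0.0167] [0.04   0.0401 0.0407]
scene0
 plate -1 n 47 X -0.0544 -0.0358
   Y -0.035 
[... 1277 characters left out ...]
0898]
   top Ymean by side [(np.float64(-0.0292), np.float64(-0.0332), np.float64(-0.0247)), (np.float64(0.0216), np.float64(0.0166), np.float64(0.0256))]
 plate 1 n 39 X 0.0353 0.0529
   Y -0.035 -0.015 5 y -0.0311 -0.0281 z [0.0858 0.088  0.0904]
   Y -0.015 -0.006 1 y -0.0133 -0.0133 z [0.0414 0.0414 0.0414]
   Y -0.006 0.006 8 y 0.0011 0.0058 z [0.0492 0.0674 0.0722]
   Y 0.006 0.015 13 y 0.0075 0.0147 z [0.0574 0.0752 0.0814]
   Y 0.015 0.04 12 y 0.0173 0.0254 z [0.0787 0.0848 0.0894]
   top Ymean by side [(np.float64(-0.0292), np.float64(-0.0311), np.float64(-0.0281)), (np.float64(0.0225), np.float64(0.0192), np.float64(0.0254))]
 bridge [-0.0075  0.0044  0.0114] [0.0401 0.0404 0.0416]
```

The head sits low: the V bottoms are at about 64 mm, so the axis will be near 85 mm. The gripper body could then meet the hinge cheeks, so I'll measure the clearances.

```bash
cat > g.py <<'E'
from h import *
import pickle
s=observe(); tp=s['tool_pos']; t=np.deg2rad(6.1); R=np.array([[np.cos(t),np.sin(t)],[-np.sin(t),np.cos(t)]])
for n in ['scene','side']:
    c=grab(n); save(c,n+'1.png'); pickle.dump(c,open(n+'1.pkl','wb')); P=cloud(c); ok=c['depth']>0
    q=P[ok]; d=q-[tp[0],tp[1],0]; L=d[:,:2]@R.T; Z=q[:,2]-tp[2]
    k=(np.hypot(*L.T)<.16)&(Z>-.19)
    print(n,'gripper by height under TCP')
    for z in np.arange(-.19,.03,.01):
        j=k&(Z>=z)&(Z<z+.01)
        if j.sum()>3: print(' %.3f n%d X %.3f %.3f Y %.3f %.3f'%(z,j.sum(),*np.percentile(L[j,0],[1,99]),*np.percentile(L[j,1],[1,99])))
    L=(q[:,:2]-[.5174,-.1324])@R.T; Z=q[:,2]
    k=(abs(L[:,0])<.05)&(L[:,1]<-.055)&(L[:,1]>-.17)
    print('cheeks')
    for z in np.arange(.03,.3,.015):
        j=k&(Z>=z)&(Z<z+.015)
        if j.sum()>3: print(' %.3f n%d X %.3f %.3f Y %.3f %.3f'%(z,j.sum(),*np.percentile(L[j,0],[1,99]),*np.percentile(L[j,1],[1,99])))
E
python3 g.py
```

```text
scene gripper by height under TCP
 -0.180 n13 X 0.009 0.090 Y -0.020 0.025
 -0.170 n56 X -0.006 0.092 Y -0.028 0.032
 -0.160 n158 X -0.007 0.092 Y -0.030 0.033
 -0.150 n313 X -0.006 0.091 Y -0.027 0.033
 -0.140 n29 X -0.009 0.013 Y -0.031 0.034
 -0.130 n11 X -0.008 0.012 Y -0.025 -0.016
 -0.120 n16 X -0.026 0.033 Y -0.079 0.087
 -0.110 n107 X -0.026 0.038 Y -0.085 0.088
 -0.100 n250 X -0.027 0.038 Y -0.083 0.086
 -0.090 n295 X -0.024 0.038 Y -0.086 0.093
 -0.080 n394 X -0.031 0.037 Y -0.091 0.095
 -0.070 n642 X -0.034 0.036 Y -0.092 0.095
 -0.060 n130 X -0.023 0.025 Y -0.048 0.018
 -0.050 n77 X -0.017 0.024 Y -0.048 0.018
 -0.040 n43 X -0.000 0.024 Y -0.047 0.018
 -0.030 n16 X 0.020 0.036 Y -0.044 0.018
 -0.020 n165 X -0.001 0.038 Y -0.050 0.035
 -0.010 n194 X -0.011 0.038 Y -0.043 0.037
 0.000 n69 X -0.001 0.032 Y -0.016 0.032
 0.010 n45 X -0.008 0.040 Y -0.027 0.040
 0.020 n127 X -0.010 0.040 Y -0.030 0.040
cheeks
 0.030 n47 X -0.018 0.024 Y -0.096 -0.072
 0.045 n50 X -0.021 0.025 Y -0.096 -0.072
 0.060 n53 X -0.024 0.024 Y -0.097 -0.072
 0.075 n52 X -0.020 0.025 Y -0.097 -0.071
 0
[... 1535 characters left out ...]
023 0.021 Y -0.100 -0.075
 0.045 n56 X -0.023 0.019 Y -0.099 -0.076
 0.060 n58 X -0.022 0.021 Y -0.100 -0.075
 0.075 n61 X -0.024 0.022 Y -0.100 -0.075
 0.090 n59 X -0.023 0.021 Y -0.100 -0.076
 0.105 n62 X -0.023 0.021 Y -0.100 -0.075
 0.120 n40 X -0.028 0.022 Y -0.100 -0.075
 0.135 n128 X -0.028 0.028 Y -0.099 -0.075
 0.150 n26 X -0.015 0.015 Y -0.108 -0.079
 0.165 n26 X -0.010 0.006 Y -0.115 -0.098
 0.180 n27 X -0.010 0.007 Y -0.124 -0.108
 0.195 n28 X -0.010 -0.005 Y -0.139 -0.118
 0.210 n107 X -0.012 0.011 Y -0.143 -0.098
 0.225 n66 X -0.012 0.012 Y -0.148 -0.106
 0.240 n22 X -0.010 0.007 Y -0.154 -0.142
 0.255 n19 X -0.009 0.007 Y -0.161 -0.150
 0.270 n56 X -0.049 0.008 Y -0.170 -0.160
```

```bash
python3 -c "
import cv2,numpy as np
a=cv2.imread('pics/scene1.png');b=cv2.imread('pics/side1.png')
a=cv2.resize(a[60:310,130:380],(400,400));b=cv2.resize(b[40:300,120:380],(400,400));cv2.imwrite('pics/sc1.png',np.hstack([a,b]))"
```

```text
(no output)
```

View pics/sc1.png

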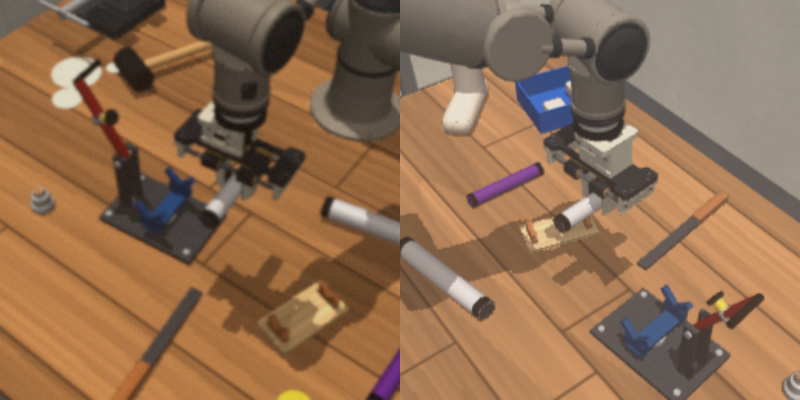

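The middle grip can't work at this head height. The body bottom would be at about 132 mm over cheeks 148 mm high, and the two overlap in y. I'll put the tube back on the rack, regrip it near one end so the body passes beside the cheeks, and first check what is close by.

```bash
cat > o.py <<'E'
from h import *
import pickle
t=np.deg2rad(-16.8); ax=np.array([np.cos(t),np.sin(t)]); pe=np.array([-ax[1],ax[0]])
for n in ['scene0','side0']:
    c=pickle.load(open(n+'.pkl','rb')); P=cloud(c); q=P[c['depth']>0]; L=q[:,:2]-[.5447,.196]; X=L@ax; Y=L@pe; Z=q[:,2]
    for s in (-1,1):
        for nm,dx,dy,z0 in (('fingers',.014,.07,.02),('body',.042,.10,.06)):
            cx=.077*s; j=(abs(X-cx)<dx+.01)&(abs(Y)<dy)&(abs(Y)>.02)&(Z>z0)
            print(n,'end',s,nm,j.sum(),np.c_[X,Y,Z][j].max(0).round(3) if j.any() else '',np.c_[X,Y,Z][j].min(0).round(3) if j.any() else '')
    j=(Z>.075)&(np.hypot(X,Y)<.3)&(Y>-.2); print(' tall: X,Y', cv2.minAreaRect((np.c_[X,Y][j]*1000).astype(np.float32)) if j.any() else '')
E
python3 o.py
```

```text
scene0 end -1 fingers 11 [-0.054  0.022  0.038] [-0.066 -0.024  0.02 ]
scene0 end -1 body 0  
scene0 end 1 fingers 9 [0.061 0.022 0.038] [ 0.053 -0.024  0.02 ]
scene0 end 1 body 0  
 tall: X,Y ((145.7154541015625, 139.24237060546875), (55.749855041503906, 54.74261474609375), 28.560209274291992)
side0 end -1 fingers 8 [-0.055 -0.021  0.036] [-0.064 -0.024  0.021]
side0 end -1 body 0  
side0 end 1 fingers 4 [ 0.062 -0.022  0.038] [ 0.054 -0.027  0.033]
side0 end 1 body 0  
 tall: X,Y ((145.66151428222656, 134.84030151367188), (56.7445068359375, 53.752197265625), 69.4731216430664)
```

Emit:
arm_command --pt "5 22 0" --pt "5 25 0" --pt "5 25 0" --pt "5 25 0" --pt "5 25 0" --pt "4 25 0" --pt "2.4 15 0" --pt "0 0 -20" --pt "0 0 -30" --pt "0 0 -30" --pt "0 0 -30" --pt "0 0 -30" --pt "0 0 -20" --pt "0 0 -10" --pt "0 0 -4" --pt "0 0 -3" --pt "0 0 0" --pt "0 0 0" --spin '[-3,-4,-4,-4,-4,-3,-0.8,0,0,0,0,0,0,0,0,0,0,0]'

```text
time: 7.75
tool_pos: [0.5564, 0.1921, 0.2087]
tool_rot: [3.141, 0.002, 2.848]
contact_force: [0.1, -0.1, -2.5]
opening: 0.0293
grip_force: 25.0
```

Emit:
arm_command --pt "0 0 -1" --pt "0 0 -1" --pt "0 0 -1" --pt "0 0 0" --pt "0 0 0" --spin '[0,0,0,0,0]'

```text
time: 8.25
tool_pos: [0.5562, 0.1919, 0.205]
tool_rot: [3.141, 0.0, 2.848]
contact_force: [-0.8, -0.7, 0.5]
opening: 0.0294
grip_force: 25.0
```

Emit:
arm_command --pt "0 0 0" --pt "0 0 0" --pt "0 0 0" --pt "0 0 0" --pt "0 0 0" --pt "0 0 0" --pt "0 0 0" --pt "0 0 0" --pt "10 -3 0" --pt "12 -4 0" --pt "12 -4 0" --pt "12 -4 0" --pt "10 -3 0" --pt "6.2 -0.8 0" --pt "0 0 0" --pt "0 0 0" --spin '[0,0,0,0,0,0,0,0,0,0,0,0,0,0,0,0]' --jaw 1

```text
time: 9.85
tool_pos: [0.6181, 0.1733, 0.2045]
tool_rot: [-3.141, -0.001, 2.848]
contact_force: [0.4, 0.7, 0.4]
opening: 0.0916
grip_force: 0.0
```

```bash
cat > t.py <<'E'
from h import *
s=observe(); print(s['tool_pos'],s['tool_rot'],s['contact_force'],s['opening'])
for n in ['scene','side']:
    c=grab(n); P=cloud(c); hsv=cv2.cvtColor(c['img'],cv2.COLOR_RGB2HSV)
    m=(c['depth']>0)&(P[...,2]>.045)&(P[...,2]<.066)&(np.hypot(P[...,0]-.545,P[...,1]-.195)<.12)
    t=np.deg2rad(-16.8); L=P[m][:,:2]-[.5447,.196]; X=L@[np.cos(t),np.sin(t)]; Y=L@[-np.sin(t),np.cos(t)]
    k=abs(Y)<.02; print(n,k.sum(),'X',X[k].min().round(4),X[k].max().round(4),'Y',np.percentile(Y[k],[2,50,98]).round(4),np.polyfit(X[k],Y[k],1).round(4),np.percentile(P[m][:,2],97))
E
python3 t.py
```

```text
[0.61811277 0.17326517 0.2045168 ] [-3.14145031e+00 -7.00593786e-04  2.84844676e+00] [0.40045847 0.67820874 0.40660251] 0.09163065419457891
scene 508 X -0.0783 0.103 Y [-0.0127  0.0044  0.0143] [0.0018 0.0035] 0.06238616739230207
side 355 X -0.0779 0.0587 Y [-0.0182 -0.0089  0.0072] [-0.0041 -0.0079] 0.0627337216432652
```

Emit:
arm_command --pt "0 0 0" --pt "0 0 0" --pt "0 0 0" --pt "0 0 0" --pt "0 0 0" --pt "0 0 0" --pt "0 0 0" --pt "0 0 0" --pt "0 0 0" --pt "0 0 0" --pt "0 0 0" --pt "0 0 0" --pt "0 0 5" --pt "0 0 10" --pt "0 0 20" --pt "0 0 0" --pt "0 0 0" --spin '[0,0,0,0,0,0,0,0,0,0,0,0,0,0,0,0,0]' --jaw -1 --squeeze 60

```text
time: 11.65
tool_pos: [0.6184, 0.1733, 0.2402]
tool_rot: [3.141, 0.001, 2.849]
contact_force: [-0.5, -0.6, -2.2]
opening: 0.0291
grip_force: 60.0
```

```bash
cat > t2.py <<'E'
from h import *
import sys
# tube tilt: cloud points around grip line; args: axis deg
s=observe(); tp=s['tool_pos']; print(tp,s['tool_rot'],s['contact_force'],s['opening'],s['grip_force'],'tq',s['torque'])
t=np.deg2rad(float(sys.argv[1])); z0=tp[2]-.159
for n in ['scene','side','wrist']:
    c=grab(n); P=cloud(c); hsv=cv2.cvtColor(c['img'],cv2.COLOR_RGB2HSV); L=P[...,:2]-tp[:2]; X=L@[np.cos(t),np.sin(t)]; Y=L@[-np.sin(t),np.cos(t)]; Z=P[...,2]-z0
    m=(c['depth']>0)&(abs(Y)<.016)&(abs(Z)<.06)&(X>-.17)&(X<.04)&(hsv[...,1]<70)&(hsv[...,2]>100)
    if m.sum()<20: print(n,'few'); continue
    xs=X[m]; zs=Z[m]; ys=Y[m]; b=[(round(a,3),round(np.percentile(zs[(xs>a)&(xs<a+.02)],95),4)) for a in np.arange(-.16,.03,.02) if ((xs>a)&(xs<a+.02)).sum()>4]
    print(n,m.sum(),'X',xs.min().round(3),xs.max().round(3),'top z by X',b,'yslope',np.polyfit(xs,ys,1).round(4))
E
python3 t2.py -16.8
```

```text
[0.61839705 0.17332209 0.24024206] [3.14075073e+00 1.22972183e-03 2.84852003e+00] [-0.52035173 -0.58692898 -2.19562201] 0.029057927880488804 59.99932587146759 tq [-0.08244469 -0.06103292  0.0160868 ]
scene 263 X -0.142 -0.066 top z by X [(np.float64(-0.16), np.float64(0.0151)), (np.float64(-0.14), np.float64(0.014)), (np.float64(-0.12), np.float64(0.0145)), (np.float64(-0.1), np.float64(0.0151)), (np.float64(-0.08), np.float64(0.0148))] yslope [0.0037 0.0044]
side 367 X -0.144 -0.014 top z by X [(np.float64(-0.16), np.float64(0.0101)), (np.float64(-0.14), np.float64(0.0123)), (np.float64(-0.12), np.float64(0.0122)), (np.float64(-0.1), np.float64(0.014)), (np.float64(-0.08), np.float64(0.0129)), (np.float64(-0.06), np.float64(0.0129)), (np.float64(-0.04), np.float64(0.0134)), (np.float64(-0.02), np.float64(0.011))] yslope [-0.0065 -0.0082]
wrist 17587 X -0.117 0.013 top z by X [(np.float64(-0.12), np.float64(0.012)), (np.float64(-0.1), np.float64(0.0122)), (np.float64(-0.08), np.float64(0.0125)), (np.float64(-0.06), np.float64(0.0127)), (np.float64(-0.04), np.float64(0.013)), (np.float64(-0.02), np.float64(0.0296)), (np.float64(-0.0), np.float64(0.0378))] yslope [-0.0074  0.0001]
```

Emit:
arm_command --pt "0 0 20" --pt "0 0 30" --pt "0 0 30" --pt "0 -10 20" --pt "-2 -25 0" --pt "-3 -30 0" --pt "-3 -30 0" --pt "-3 -30 0" --pt "-3 -30 0" --pt "-3 -30 0" --pt "-3 -30 0" --pt "-3 -30 0" --pt "-3 -25 0" --pt "-3 -18 0" --pt "-3 -10 0" --pt "-2.4 -0.3 0" --pt "0 0 0" --pt "0 0 0" --pt "0 0 0" --spin '[0,0,0,0,2,2,2,2,2,2,2,2,2,2,2,0.9,0,0,0]'

```text
time: 13.7
tool_pos: [0.5841, -0.1243, 0.3396]
tool_rot: [3.141, -0.0, -3.035]
contact_force: [0.5, 0.5, -1.6]
opening: 0.0289
grip_force: 60.0
```

```bash
python3 t2.py 6.1
```

```text
[ 0.58409347 -0.1243407   0.33963963] [ 3.14125472e+00 -4.31159313e-05 -3.03454434e+00] [ 0.48623768  0.48323345 -1.63929033] 0.028877982109154963 59.99959588050842 tq [-0.01610661 -0.10675461 -0.04373032]
scene 134 X -0.145 -0.088 top z by X [(np.float64(-0.16), np.float64(0.0136)), (np.float64(-0.14), np.float64(0.0141)), (np.float64(-0.12), np.float64(0.0149)), (np.float64(-0.1), np.float64(0.0153))] yslope [-0.0352  0.0005]
side 608 X -0.153 0.004 top z by X [(np.float64(-0.16), np.float64(0.013)), (np.float64(-0.14), np.float64(0.0131)), (np.float64(-0.12), np.float64(0.0132)), (np.float64(-0.1), np.float64(0.0132)), (np.float64(-0.08), np.float64(0.0136)), (np.float64(-0.06), np.float64(0.014)), (np.float64(-0.04), np.float64(0.0144)), (np.float64(-0.02), np.float64(0.0152))] yslope [ 0.0139 -0.0042]
wrist 17480 X -0.116 0.014 top z by X [(np.float64(-0.12), np.float64(0.0132)), (np.float64(-0.1), np.float64(0.0135)), (np.float64(-0.08), np.float64(0.0137)), (np.float64(-0.06), np.float64(0.014)), (np.float64(-0.04), np.float64(0.0143)), (np.float64(-0.02), np.float64(0.0149)), (np.float64(-0.0), np.float64(0.0365))] yslope [-0.0035  0.0006]
```

Emit:
arm_command --pt "3 -0.6 -10" --pt "0 0 -20" --pt "0 0 -20" --pt "0 0 -15" --pt "0 0 -8" --pt "0 0 -5" --pt "0 0 0" --pt "0 0 0" --pt "0 0 0" --spin '[0,0,0,0,0,0,0,0,0]'

```text
time: 14.75
tool_pos: [0.5872, -0.1258, 0.2626]
tool_rot: [-3.141, 0.001, -3.035]
contact_force: [0.9, 1.1, -2.0]
opening: 0.0286
grip_force: 60.0
```

Emit:
arm_command --pt "0 0 -2" --pt "0 0 -2" --pt "0 0 -2" --pt "0 0 -2" --pt "0 0 -2" --pt "0 0 -2" --pt "0 0 0" --pt "0 0 0" --pt "0 0 0" --spin '[0,0,0,0,0,0,0,0,0]'

```text
time: 15.65
tool_pos: [0.587, -0.1257, 0.2498]
tool_rot: [3.142, 0.0, -3.035]
contact_force: [-0.4, -0.9, -3.2]
opening: 0.0292
grip_force: 60.0
```

Emit:
arm_command --pt "0 0 -1" --pt "0 0 -1" --pt "0 0 -1" --pt "0 0 0" --pt "0 0 0" --pt "0 0 0" --spin '[0,0,0,0,0,0]'

```text
time: 16.25
tool_pos: [0.5869, -0.1258, 0.2468]
tool_rot: [3.142, -0.0, -3.035]
contact_force: [0.2, 0.8, -1.9]
opening: 0.0289
grip_force: 60.0
```

Emit:
arm_command --pt "0 0 -1" --pt "0 0 0" --pt "0 0 0" --pt "0 0 0" --spin '[0,0,0,0]'

```text
time: 16.65
tool_pos: [0.587, -0.1258, 0.2458]
tool_rot: [-3.142, 0.0, -3.035]
contact_force: [0.1, -0.2, -0.4]
opening: 0.029
grip_force: 60.0
```

Emit:
arm_command --pt "0 0 -0.5" --pt "0 0 0" --pt "0 0 0" --spin '[0,0,0]'

```text
time: 16.95
tool_pos: [0.587, -0.1258, 0.2453]
tool_rot: [-3.142, 0.0, -3.035]
contact_force: [0.2, -0.0, -0.4]
opening: 0.0287
grip_force: 60.0
```

Emit:
arm_command --pt "0 0 -0.5" --pt "0 0 0" --pt "0 0 0" --spin '[0,0,0]'

```text
time: 17.25
tool_pos: [0.587, -0.1258, 0.245]
tool_rot: [-3.141, 0.0, -3.035]
contact_force: [0.9, -0.7, 1.2]
opening: 0.0288
grip_force: 60.0
```

Emit:
arm_command --pt "0 0 -0.5" --pt "0 0 0" --pt "0 0 0" --spin '[0,0,0]'

```text
time: 17.55
tool_pos: [0.587, -0.1258, 0.2449]
tool_rot: [-3.141, 0.001, -3.035]
contact_force: [-1.1, -1.7, 6.3]
opening: 0.0288
grip_force: 60.0
```

Emit:
arm_command --pt "0 0 -0.5" --pt "0 0 0" --pt "0 0 0" --pt "0 0 0" --spin '[0,0,0,0]'

```text
time: 17.95
tool_pos: [0.587, -0.1258, 0.2448]
tool_rot: [-3.141, 0.001, -3.035]
contact_force: [-2.1, -0.7, 7.8]
opening: 0.0289
grip_force: 60.0
```

Emit:
arm_command --pt "0 0 0" --pt "0 0 0.5" --pt "0 0 0.5" --pt "0 0 0" --spin '[0,0,0,0]'

```text
time: 18.35
tool_pos: [0.587, -0.1258, 0.2449]
tool_rot: [-3.141, 0.0, -3.035]
contact_force: [-0.4, -0.9, 4.4]
opening: 0.0287
grip_force: 60.0
```

Emit:
arm_command --pt "0 0 0" --pt "0 0 0" --pt "0 0 0" --pt "0 0 0" --pt "0 0 0" --pt "0 0 0" --pt "0 0 0" --pt "0 0 10" --pt "0 0 20" --pt "0 0 30" --pt "0 0 30" --pt "0 0 30" --pt "0 0 20" --pt "0 0 10" --pt "0 0 0" --pt "0 0 0" --spin '[0,0,0,0,0,0,0,0,0,0,0,0,0,0,0,0]' --jaw 1 --squeeze 25

```text
time: 19.95
tool_pos: [0.5867, -0.1256, 0.3939]
tool_rot: [3.141, -0.001, -3.035]
contact_force: [-0.2, -0.3, -0.8]
opening: 0.0912
grip_force: 0.0
```

```bash
cat > s.py <<'E'
from h import *
import pickle
s=observe(); print(s['tool_pos'],s['tool_rot'])
t=np.deg2rad(6.1); R=np.array([[np.cos(t),np.sin(t)],[-np.sin(t),np.cos(t)]])
for n in ['scene','side','wrist']:
    c=grab(n); save(c,n+'2.png'); pickle.dump(c,open(n+'2.pkl','wb')); P=cloud(c); hsv=cv2.cvtColor(c['img'],cv2.COLOR_RGB2HSV)
    L=(P[...,:2]-[.5174,-.1324])@R.T; X,Y,Z=L[...,0],L[...,1],P[...,2]; ok=c['depth']>0
    m=ok&(abs(X)<.11)&(abs(Y)<.022)&(Z>.084)&(Z<.12)&((hsv[...,1]<70)|(abs(X)>.06))
    if m.sum()>20:
        k=abs(X[m])<.09; print(n,'tube',m.sum(),'X',np.percentile(X[m],[.5,99.5]).round(4),'Y',np.percentile(Y[m],[2,50,98]).round(4),'ztop',[(a,np.percentile(Z[m][abs(X[m]-a)<.012],95).round(4)) for a in(-.07,-.03,0,.03,.07) if (abs(X[m]-a)<.012).sum()>4],'yslope',np.polyfit(X[m],Y[m],1).round(4))
    m=ok&(hsv[...,2]<75)&(Z>.2)&(X>-.085)&(X<-.015)&(Y<-.12)&(Y>-.2)
    if m.sum()>5: print('  bar',m.sum(),'X',np.percentile(X[m],[1,99]).round(4),'Y',np.percentile(Y[m],[2,50,98]).round(4),'Z',np.percentile(Z[m],[2,50,98]).round(4), 'world mean',P[m].mean(0).round(4))
E
python3 s.py
```

```text
[ 0.586721   -0.12564106  0.3938898 ] [ 3.14089594e+00 -1.29422775e-03 -3.03507048e+00]
scene tube 523 X [-0.0848  0.0959] Y [-0.0123  0.0053  0.0154] ztop [(-0.07, np.float64(0.1032)), (-0.03, np.float64(0.1027)), (0, np.float64(0.1017)), (0.03, np.float64(0.1019)), (0.07, np.float64(0.1027))] yslope [-0.0067  0.0043]
  bar 29 X [-0.0536 -0.0155] Y [-0.1702 -0.1665 -0.1636] Z [0.278  0.2823 0.2855] world mean [ 0.502  -0.3017  0.2818]
side tube 716 X [-0.0853  0.0948] Y [-0.0168 -0.0068  0.0108] ztop [(-0.07, np.float64(0.1009)), (-0.03, np.float64(0.101)), (0, np.float64(0.1016)), (0.03, np.float64(0.1012)), (0.07, np.float64(0.1007))] yslope [-0.0008 -0.0055]
  bar 55 X [-0.0586 -0.0187] Y [-0.1742 -0.1697 -0.1666] Z [0.2749 0.2813 0.2842] world mean [ 0.4903 -0.3063  0.2811]
wrist tube 6871 X [-0.0836  0.0945] Y [-0.0144  0.0001  0.014 ] ztop [(-0.07, np.float64(0.1009)), (-0.03, np.float64(0.1009)), (0, np.float64(0.1007)), (0.03, np.float64(0.1008)), (0.07, np.float64(0.1008))] yslope [ 0.0035 -0.0001]
```

The tube is seated level, with its top at 100.8 mm and its centre at x = +5 mm. Next is the clamp bar: I'll move above it and measure it with the wrist camera.

Emit:
arm_command --pt "0 0 20" --pt "0 0 30" --pt "0 -5 30" --pt "-5 -15 26" --pt "-10 -20 20" --pt "-12 -25 0" --pt "-15 -25 0" --pt "-15 -25 0" --pt "-15 -25 0" --pt "-12 -22 0" --pt "-9 -16 0" --pt "0 0 0" --pt "0 0 0" --pt "0 0 0" --spin '[0,0,0,0,0,0,0,0,0,0,0,0,0,0]' --jaw 0.3

```text
time: 21.5
tool_pos: [0.4944, -0.303, 0.5204]
tool_rot: [3.141, -0.0, -3.034]
contact_force: [-0.1, 0.5, 0.6]
opening: 0.0599
grip_force: 0.0
```

```bash
cat > b.py <<'E'
from h import *
s=observe(); print(s['tool_pos'],s['tool_rot'],s['opening'])
t=np.deg2rad(6.1); R=np.array([[np.cos(t),np.sin(t)],[-np.sin(t),np.cos(t)]])
c=grab('wrist'); save(c,'w3.png'); P=cloud(c); hsv=cv2.cvtColor(c['img'],cv2.COLOR_RGB2HSV)
L=(P[...,:2]-[.5174,-.1324])@R.T; X,Y,Z=L[...,0],L[...,1],P[...,2]; ok=c['depth']>0
m=ok&(Z>.262)&(Z<.3)&(X>-.09)&(X<.03)&(Y<-.14)&(Y>-.2)
v,u=np.nonzero(m); print(m.sum(),u.min(),u.max(),v.min(),v.max())
for a in np.arange(-.08,.03,.01):
    k=m&(X>a)&(X<a+.01)
    if k.sum()>3: print(a.round(3),k.sum(),'Y',np.percentile(Y[k],[2,50,98]).round(4),'Z',np.percentile(Z[k],[2,50,98]).round(4))
E
python3 b.py
```

```text
[ 0.49442402 -0.30304891  0.5203603 ] [ 3.14070462e+00 -2.48029109e-04 -3.03423193e+00] 0.059918464190997146
1521 245 271 182 264
-0.06 223 Y [-0.1749 -0.1694 -0.1634] Z [0.2747 0.2817 0.2837]
-0.05 196 Y [-0.175  -0.1691 -0.1634] Z [0.2774 0.2821 0.2842]
-0.04 193 Y [-0.1751 -0.1688 -0.1633] Z [0.2772 0.282  0.2841]
-0.03 181 Y [-0.1743 -0.1688 -0.1633] Z [0.2774 0.2823 0.284 ]
-0.02 174 Y [-0.1744 -0.1688 -0.1632] Z [0.2776 0.2823 0.284 ]
-0.01 320 Y [-0.1745 -0.1632 -0.1539] Z [0.263  0.279  0.2838]
-0.0 234 Y [-0.1746 -0.1644 -0.1534] Z [0.2631 0.2799 0.2837]
```

View pics/w3.png

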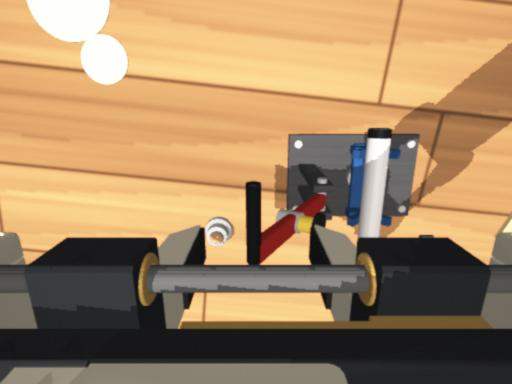

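The wrist view shows the bar upright at columns 245-260, rows 182-264. It is midway between the fingers, with its centre at stand y -169 mm and z 278 mm.

Emit:
arm_command --pt "0.2 -1.9 -18" --pt "0 0 -25" --pt "0 0 -20" --pt "0 0 -10" --pt "0 0 -5" --pt "0 0 0" --pt "0 0 0" --spin '[0,0,0,0,0,0,0]'

```text
time: 22.25
tool_pos: [0.4944, -0.3056, 0.4438]
tool_rot: [-3.14, 0.001, -3.035]
contact_force: [0.6, 0.2, -0.8]
opening: 0.0597
grip_force: 0.0
```

Emit:
arm_command --pt "0 0 0" --pt "0 0 0" --pt "0 0 0" --pt "0 0 0" --pt "0 0 0" --pt "0 0 0" --pt "0 0 0" --pt "0 0 0" --pt "0 0 0" --pt "0 0 0" --spin '[0,0,0,0,0,0,0,0,0,0]' --jaw -1 --squeeze 40

```text
time: 23.25
tool_pos: [0.4941, -0.3059, 0.4427]
tool_rot: [-3.141, 0.0, -3.035]
contact_force: [0.1, -3.6, -0.4]
opening: 0.0106
grip_force: 40.0
```

```bash
cat > arc.py <<'E'
import numpy as np,sys
from cell import *
# args: theta from, to, rows, z offset TCP-bar -> rounded deltas from commanded pose
a,b,n=float(sys.argv[1]),float(sys.argv[2]),int(sys.argv[3])
th=np.linspace(a,b,n+1); Y=165*np.cos(th); Z=165*np.sin(th); t=np.deg2rad(6.1)
p=np.c_[-np.sin(t)*Y,np.cos(t)*Y,Z]; d=np.diff(np.round(p-p[0],1),axis=0).round(1); print(d.tolist()); print('final bar rel hinge',Y[-1],Z[-1])
s=observe();print(s['tool_pos'],s['opening'],s['grip_force'],s['contact_force'])
E
python3 arc.py 2.10 1.2 18
```

```text
[[-0.8, 7.2, 4.0], [-0.8, 7.4, 3.6], [-0.8, 7.5, 3.2], [-0.8, 7.7, 2.9], [-0.8, 7.8, 2.5], [-0.9, 8.0, 2.1], [-0.8, 8.0, 1.6], [-0.9, 8.1, 1.3], [-0.9, 8.1, 0.9], [-0.8, 8.2, 0.4], [-0.9, 8.2, 0.0], [-0.9, 8.2, -0.3], [-0.9, 8.2, -0.8], [-0.8, 8.1, -1.2], [-0.9, 8.1, -1.6], [-0.8, 7.9, -2.0], [-0.9, 7.9, -2.4], [-0.8, 7.7, -2.8]]
final bar rel hinge 59.789029488651146 153.78644918459233
[ 0.49414806 -0.30585521  0.44274889] 0.010583664184603547 39.99873340129852 [ 0.13571739 -3.60741128 -0.39298902]
```

Emit:
arm_command --pt "-0.8 7.2 4.0" --pt "-0.8 7.4 3.6" --pt "-0.8 7.5 3.2" --pt "-0.8 7.7 2.9" --pt "-0.8 7.8 2.5" --pt "-0.9 8.0 2.1" --pt "-0.8 8.0 1.6" --pt "-0.9 8.1 1.3" --pt "-0.9 8.1 0.9" --pt "-0.8 8.2 0.4" --pt "-0.9 8.2 0.0" --pt "-0.9 8.2 -0.3" --pt "-0.9 8.2 -0.8" --pt "-0.8 8.1 -1.2" --pt "-0.9 8.1 -1.6" --pt "-0.8 7.9 -2.0" --pt "-0.9 7.9 -2.4" --pt "-0.8 7.7 -2.8" --spin '[0,0,0,0,0,0,0,0,0,0,0,0,0,0,0,0,0,0]'

```text
time: 25.05
tool_pos: [0.4786, -0.1647, 0.4564]
tool_rot: [-3.134, 0.002, -3.036]
contact_force: [-1.6, -12.0, 3.7]
opening: 0.0103
grip_force: 40.0
```

```bash
python3 arc.py 1.2 0.25 19; python3 b.py >/dev/null
```

```text
[[-0.8, 7.6, -3.2], [-0.8, 7.4, -3.5], [-0.8, 7.2, -4.0], [-0.7, 7.0, -4.2], [-0.7, 6.8, -4.7], [-0.7, 6.5, -4.9], [-0.7, 6.3, -5.3], [-0.7, 6.1, -5.6], [-0.6, 5.7, -5.9], [-0.6, 5.4, -6.2], [-0.5, 5.2, -6.4], [-0.5, 4.8, -6.7], [-0.5, 4.4, -6.9], [-0.4, 4.1, -7.2], [-0.4, 3.8, -7.3], [-0.4, 3.4, -7.5], [-0.3, 3.0, -7.7], [-0.3, 2.6, -7.8], [-0.2, 2.2, -8.0]]
final bar rel hinge 159.8705495822564 40.82165327699629
[ 0.47862179 -0.16468821  0.45640965] 0.0103472897243798 40.01426696777344 [ -1.61567885 -12.0260097    3.67987837]Traceback (most recent call last):
  File "b.py", line 7, in <module>
    v,u=np.nonzero(m); print(m.sum(),u.min(),u.max(),v.min(),v.max())
                                     ~~~~~^^
    return umr_minimum(a, axis, None, out, keepdims, initial, where)
ValueError: zero-size array to reduction operation minimum which has no identity
```

Emit:
arm_command --pt "-0.8 7.6 -3.2" --pt "-0.8 7.4 -3.5" --pt "-0.8 7.2 -4.0" --pt "-0.7 7.0 -4.2" --pt "-0.7 6.8 -4.7" --pt "-0.7 6.5 -4.9" --pt "-0.7 6.3 -5.3" --pt "-0.7 6.1 -5.6" --pt "-0.6 5.7 -5.9" --pt "-0.6 5.4 -6.2" --pt "-0.5 5.2 -6.4" --pt "-0.5 4.8 -6.7" --pt "-0.5 4.4 -6.9" --pt "-0.4 4.1 -7.2" --pt "-0.4 3.8 -7.3" --pt "-0.4 3.4 -7.5" --pt "-0.3 3.0 -7.7" --pt "-0.3 2.6 -7.8" --pt "-0.2 2.2 -8.0" --spin '[0,0,0,0,0,0,0,0,0,0,0,0,0,0,0,0,0,0,0]'

```text
time: 27.0
tool_pos: [0.4681, -0.0645, 0.3422]
tool_rot: [-3.139, 0.0, -3.035]
contact_force: [-4.0, -6.6, 10.3]
opening: 0.0106
grip_force: 40.0
```

```bash
cat > p.py <<'E'
from h import *
# arm/bar/tube heights from both fixed cameras
s=observe(); print(s['tool_pos'],s['contact_force'],s['opening'])
t=np.deg2rad(6.1); R=np.array([[np.cos(t),np.sin(t)],[-np.sin(t),np.cos(t)]])
for n in ['scene','side']:
    c=grab(n); save(c,n+'3.png'); P=cloud(c); hsv=cv2.cvtColor(c['img'],cv2.COLOR_RGB2HSV)
    L=(P[...,:2]-[.5174,-.1324])@R.T; X,Y,Z=L[...,0],L[...,1],P[...,2]; ok=c['depth']>0
    red=ok&((hsv[...,0]<8)|(hsv[...,0]>172))&(hsv[...,1]>130)&(abs(X)<.02)&(Y>-.09)&(Y<.1)&(Z>.06)
    print(n,'red',red.sum(),[(a.round(3),np.percentile(Z[red&(abs(Y-a)<.01)],90).round(4)) for a in np.arange(-.06,.1,.02) if (red&(abs(Y-a)<.01)).sum()>3])
    m=ok&(abs(X-.06)<.03)&(abs(Y)<.02)&(Z>.085)&(Z<.13); print(' tube top',m.sum(),np.percentile(Z[m],97).round(4) if m.any() else '')
E
python3 p.py; python3 arc.py 0.25 -0.06 10;python3 arc.py -0.06 -0.17 8
```

```text
[ 0.46805693 -0.06450547  0.34222503] [-4.01983922 -6.60404663 10.34658987] 0.010594855064252279
scene red 257 [(np.float64(-0.06), np.float64(0.152)), (np.float64(-0.04), np.float64(0.1577)), (np.float64(-0.02), np.float64(0.1608)), (np.float64(0.0), np.float64(0.1693)), (np.float64(0.02), np.float64(0.1759)), (np.float64(0.04), np.float64(0.1818)), (np.float64(0.06), np.float64(0.1855)), (np.float64(0.08), np.float64(0.1881))]
 tube top 176 0.1029
side red 276 [(np.float64(-0.06), np.float64(0.1514)), (np.float64(-0.04), np.float64(0.1567)), (np.float64(-0.02), np.float64(0.1603)), (np.float64(0.0), np.float64(0.1683)), (np.float64(0.02), np.float64(0.1693))]
 tube top 147 0.1016
[[-0.1, 1.2, -5.0], [-0.1, 1.0, -5.0], [-0.1, 0.9, -5.0], [-0.1, 0.7, -5.1], [-0.1, 0.6, -5.1], [0.0, 0.4, -5.1], [0.0, 0.2, -5.1], [0.0, 0.1, -5.1], [0.0, -0.1, -5.1], [0.0, -0.2, -5.1]]
final bar rel hinge 164.7030890893087 -9.894061069108359
[ 0.46808806 -0.06434902  0.34115785] 0.010956883136630749 40.011886954307556 [-0.06112033 -5.61265904 -2.42439701]
[[0.0, -0.2, -2.3], [0.0, -0.1, -2.2], [0.1, -0.2, -2.3], [0.0, -0.3, -2.2], [0.0, -0.3, -2.3], [0.0, -0.3, -2.2], [0.1, -0.3, -2.3], [0.0, -0.4, -2.2]]
final bar rel hinge 162.6214865400775 -27.915087596054345
[ 0.46808806 -0.06434902  0.34115785] 0.010956883136630749 40.011886954307556 [-0.06112033 -5.61265904 -2.42439701]
```

Emit:
arm_command --pt "-0.1 1.2 -5.0" --pt "-0.1 1.0 -5.0" --pt "-0.1 0.9 -5.0" --pt "-0.1 0.7 -5.1" --pt "-0.1 0.6 -5.1" --pt "0 0.4 -5.1" --pt "0 0.2 -5.1" --pt "0 0.1 -5.1" --pt "0 -0.1 -5.1" --pt "0 -0.2 -5.1" --pt "0 0 0" --pt "0 0 0" --spin '[0,0,0,0,0,0,0,0,0,0,0,0]'

```text
time: 28.3
tool_pos: [0.4675, -0.0587, 0.2906]
tool_rot: [3.141, -0.001, -3.035]
contact_force: [-3.4, 1.2, 3.3]
opening: 0.0106
grip_force: 40.0
```

Emit:
arm_command --pt "0 -0.2 -2.3" --pt "0 -0.1 -2.2" --pt "0.1 -0.2 -2.3" --pt "0 -0.3 -2.2" --pt "0 -0.3 -2.3" --pt "0 0 0" --pt "0 0 0" --pt "0 0 0" --spin '[0,0,0,0,0,0,0,0]'

```text
time: 29.1
tool_pos: [0.4676, -0.0595, 0.2796]
tool_rot: [3.14, -0.001, -3.035]
contact_force: [-3.5, 3.6, 7.9]
opening: 0.0105
grip_force: 40.0
```

```bash
python3 p.py; python3 -c "
import cv2,numpy as np
a=cv2.imread('pics/scene3.png');b=cv2.imread('pics/side3.png')
a=cv2.resize(a[100:250,150:300],(400,400));b=cv2.resize(b[170:320,220:370],(400,400));cv2.imwrite('pics/cl.png',np.hstack([a,b]))"
```

```text
[ 0.4675771  -0.05945945  0.27959046] [-3.53089247  3.64992235  7.8567628 ] 0.010459800990539973
scene red 323 [(np.float64(-0.06), np.float64(0.1412)), (np.float64(-0.04), np.float64(0.1399)), (np.float64(-0.02), np.float64(0.1391)), (np.float64(0.0), np.float64(0.1338)), (np.float64(0.02), np.float64(0.1346)), (np.float64(0.04), np.float64(0.1321)), (np.float64(0.06), np.float64(0.1306)), (np.float64(0.08), np.float64(0.1292))]
 tube top 179 0.1033
side red 206 [(np.float64(-0.06), np.float64(0.1401)), (np.float64(-0.04), np.float64(0.1379)), (np.float64(-0.02), np.float64(0.136)), (np.float64(0.0), np.float64(0.1316))]
 tube top 200 0.1023
```

View pics/cl.png

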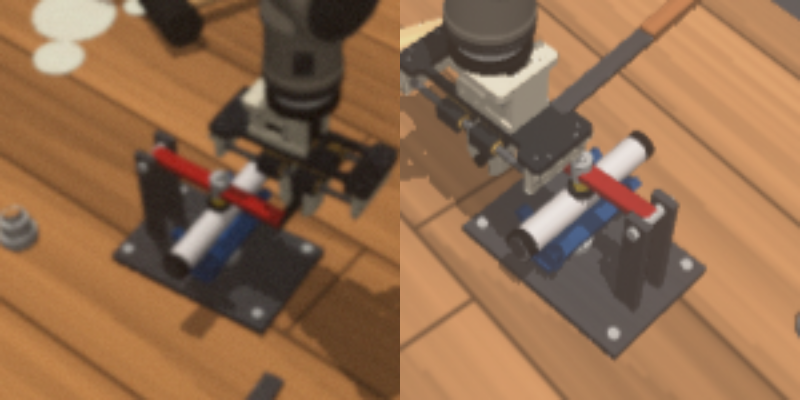

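The arm is over the tube and the pad is touching, pushed in about 5 mm by geometry. I'll go a little further.

Emit:
arm_command --pt "0 -0.3 -2.2" --pt "0.1 -0.3 -2.3" --pt "0 -0.4 -2.2" --pt "0 -0.2 -1.3" --pt "0 0 0" --pt "0 0 0" --pt "0 0 0" --spin '[0,0,0,0,0,0,0]'

```text
time: 29.9
tool_pos: [0.4677, -0.0604, 0.2718]
tool_rot: [3.14, -0.001, -3.035]
contact_force: [-4.8, 6.9, 10.3]
opening: 0.0109
grip_force: 40.0
```

```bash
cat >> p.py <<'E'
c=grab('scene');
E
cat > q.py <<'E'
from h import *
s=observe(); print(s['tool_pos'],s['contact_force'],s['opening'])
t=np.deg2rad(6.1); R=np.array([[np.cos(t),np.sin(t)],[-np.sin(t),np.cos(t)]])
for n in ['scene','side']:
    zs=[]
    for i in range(3):
        c=grab(n); P=cloud(c); hsv=cv2.cvtColor(c['img'],cv2.COLOR_RGB2HSV)
        L=(P[...,:2]-[.5174,-.1324])@R.T; X,Y,Z=L[...,0],L[...,1],P[...,2]; ok=c['depth']>0
        red=ok&((hsv[...,0]<8)|(hsv[...,0]>172))&(hsv[...,1]>130)&(abs(X)<.006)&(Y>-.065)&(Y<.07)&(Z>.1)
        stem=ok&(hsv[...,1]<90)&(abs(X)<.012)&(abs(Y)<.02)&(Z>.125)&(Z<.17)
        tube=ok&(abs(X)>.025)&(abs(X)<.09)&(abs(Y)<.02)&(Z>.09)&(Z<.115)
        zs.append((np.polyfit(Y[red],Z[red],1).round(4).tolist(),int(stem.sum()),np.percentile(Z[stem],[90,98]).round(4).tolist() if stem.any() else 0,np.percentile(Z[tube],97).round(4)))
    print(n,zs)
E
python3 q.py
```

```text
[ 0.46766681 -0.06038329  0.27179952] [-4.77911199  6.89929999 10.29415582] 0.010892471965317934
scene [([-0.136, 0.1303], 63, [0.1482, 0.1685], np.float64(0.1035)), ([-0.1373, 0.1301], 63, [0.1486, 0.1682], np.float64(0.1033)), ([-0.1337, 0.1299], 65, [0.1471, 0.1669], np.float64(0.1035))]
side [([-0.1242, 0.1292], 52, [0.1457, 0.1662], np.float64(0.1024)), ([-0.1254, 0.1292], 52, [0.147, 0.1667], np.float64(0.1025)), ([-0.1306, 0.1289], 51, [0.1459, 0.1659], np.float64(0.102))]
```

Emit:
arm_command --pt "0 -0.3 -1" --pt "0 -0.2 -1" --pt "0 0 0" --pt "0 0 0" --spin '[0,0,0,0]'

```text
time: 30.6
tool_pos: [0.4677, -0.0607, 0.2699]
tool_rot: [3.139, -0.0, -3.035]
contact_force: [-3.9, 7.0, 10.9]
opening: 0.0113
grip_force: 40.0
```

Emit:
arm_command --pt "0 0 0" --pt "0 0 0" --pt "0 0 0" --pt "0 0 0" --pt "0 0 0" --pt "0 0 0" --pt "0 0 5" --pt "0 0 10" --pt "0 0 20" --pt "0 0 30" --pt "0 0 30" --pt "0 0 30" --pt "0 0 20" --pt "0 0 10" --pt "0 0 0" --pt "0 0 0" --spin '[0,0,0,0,0,0,0,0,0,0,0,0,0,0,0,0]' --jaw -0.35

```text
time: 32.2
tool_pos: [0.4678, -0.0618, 0.4235]
tool_rot: [3.141, -0.001, -3.035]
contact_force: [-0.4, 1.4, -0.3]
opening: 0.0298
grip_force: 0.0
```

```bash
python3 q.py; python3 s.py
```

```text
[ 0.46778737 -0.06175398  0.42348849] [-0.36665135  1.37961577 -0.27027626] 0.029758175536600377
scene [([-0.1411, 0.1294], 54, [0.1457, 0.1486], np.float64(0.1036)), ([-0.1522, 0.129], 55, [0.1473, 0.1486], np.float64(0.1035)), ([-0.1454, 0.1288], 54, [0.1473, 0.1483], np.float64(0.1038))]
side [([-0.1441, 0.1277], 73, [0.1457, 0.1464], np.float64(0.1023)), ([-0.1458, 0.1278], 70, [0.1459, 0.1477], np.float64(0.1026)), ([-0.1392, 0.1278], 71, [0.1452, 0.147], np.float64(0.102))]
[ 0.46806069 -0.06181503  0.42345604] [ 3.14091515e+00 -1.27628400e-03 -3.03503299e+00]
scene tube 449 X [-0.0857  0.0972] Y [-0.0129  0.005   0.0143] ztop [(-0.07, np.float64(0.1024)), (-0.03, np.float64(0.1024)), (0, np.float64(0.1129)), (0.03, np.float64(0.1027)), (0.07, np.float64(0.1026))] yslope [0.0023 0.0036]
side tube 607 X [-0.0854  0.0948] Y [-0.0174 -0.0076  0.0099] ztop [(-0.07, np.float64(0.1011)), (-0.03, np.float64(0.1016)), (0, np.float64(0.1162)), (0.03, np.float64(0.1017)), (0.07, np.float64(0.101))] yslope [-0.0003 -0.0064]
wrist tube 2277 X [-0.085   0.0222] Y [-0.0137  0.0024  0.0139] ztop [(-0.07, np.float64(0.1012)), (-0.03, np.float64(0.1014)), (0, np.float64(0.1171)), (0.03, np.float64(0.1003))] yslope [0.0128 0.0022]
```

```bash
python3 -c "
from cell import *
print(hand_in())"
```

```text
the job is handed in; nothing more can be done
None
```

The tube is seated level in both notches, about 5 mm off centre. The clamp pad holds it, pushed in roughly 8–10 mm by my camera and geometry estimates. I released the bar and handed the job in; no verdict came back.

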